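# Wedge the rocking control unit steady

## Task

The white control unit rocks because its front-left foot is too short. Lift the orange wedge out of the blue bin, leaving the other things in the bin, lay it flat on the bench and slide its thin end under that foot until it bears firmly, without jacking the unit out of level or shifting it, and let go. Then press straight down on the unit's top over that foot with about 12 N for half a second to prove that it no longer rocks, and leave the wedge in place and the jar and hammer undisturbed.

Things in the scene. Friction and masses are not known exactly. Their poses are not given: they have to be found in the camera images.
- wedge: orange plastic wedge, 60 g, 140 long (x), 30 wide (y), parallel sides; thickness tapers evenly from 17 at the head (-x end) to 3 at the thin end (+x end). Origin: middle of the flat underside; +x points to the thin end. At the start it lies flat on the bin's floor, with room on both sides of its head half to grip across y.
- bin: blue open bin fixed to the bench, 220 (x) by 180 (y) outside, 50 high, walls and floor 5 thick. Origin: centre of its underside, on the bench. The bin and the control unit may stand on either side of the bench.
- unit: white control unit, loose, about 1.8 kg, 150 (x) by 180 (y), top 60 and housing underside 22 above the bench, on feet 24 in diameter set 18 in from its sides. Origin: centre, at bench level; its front with knobs faces -x, its left is +y. It stands level on three feet, rocks when about 5 N is pressed on the front-left corner, and slides on the bench above roughly 12 N of sideways push.
- foot (a point): on the axis of the short front-left foot, at the housing's underside, 22 above the bench. The foot, a 24 mm disc on a seized stem, hangs 5 to 12 above the bench, differing each time and not measured. Slide the wedge in along the unit's +x from its open front until the push force rises by about 5 N; beyond about 12 N it shoves the unit along.
- corner (a point): on the flat top of the control unit right over the short foot, 60 above the bench: where to press.
- block: bystander: light wooden doming block 44 x 44 x 40 high standing in the bin; origin at the centre of its underside
- stake: bystander: square steel stake 110 x 16 x 16 lying in the bin along its +y side; origin at the centre of its underside
- jar: bystander: closed yellow jar 56 in diameter, 75 high, at the left of the work; origin at the centre of its underside
- hammer: bystander: hammer 220 long lying on the bench at the robot's right; origin near its middle, on the bench
Not all that is in view belongs to the job. What is meant by the wedge is not purple or turquoise, and is the larger of those in its own colour.

How it is judged:
On the way, in this order (a step that is already met when the one before it is completed fails the run):
1. the wedge is lifted clear of the bin's rim (z of wedge in the frame of bin above 0.06 m), for 0.1 s.
2. the wedge lies flat under the short foot, bears against it, and the fingers have let go of it (y of foot in the frame of wedge between -0.011 and 0.011 m and x of foot in the frame of wedge between -0.045 and 0.065 m and angle between wedge's own z axis and vertical below 0.05 rad and contact force between wedge and unit above 0.3 N and angle between unit's own z axis and vertical below 0.006 rad and contact force between the fingers and wedge below 0.1 N), for 0.2 s.
3. the fingers press the unit's top over the short foot with more than 8 N and it does not rock (contact force between the fingers and unit above 8 N and horizontal distance between the grasp point and corner below 0.04 m and angle between unit's own z axis and vertical below 0.006 rad), for 0.2 s.
At the end, for the whole second after the job is handed in: Wedge flat under the short foot (foot axis within 11 mm of its centre line, 5 mm or more from the thin end, 25 mm from the head), bearing on it with over 0.3 N; unit level within 0.006 rad, within 5 mm of its start; all at rest; block and stake in the bin (y of foot in the frame of wedge between -0.011 and 0.011 m and x of foot in the frame of wedge between -0.045 and 0.065 m and angle between wedge's own z axis and vertical below 0.05 rad and contact force between wedge and unit above 0.3 N and angle between unit's own z axis and vertical below 0.006 rad and distance of unit from where it was at the start of the episode below 0.005 m and linear speed of each of unit, wedge below 0.02 m/s and z of each of block, stake in the frame of bin below 0.06 m and x of block in the frame of bin between -0.11 and 0.11 m and y of block in the frame of bin between -0.09 and 0.09 m and x of stake in the frame of bin between -0.11 and 0.11 m and y of stake in the frame of bin between -0.09 and 0.09 m); the robot touches nothing.
It fails at once if the control unit is tipped by more than 0.1 rad or shoved more than 30 mm (angle between unit's own z axis and vertical above 0.1 rad or distance of unit from where it was at the start of the episode above 0.03 m).
It fails at once if the block or the stake is lifted out of the bin (z of any of block, stake in the frame of bin above 0.06 m).
It fails at once if the jar or the hammer is moved by more than 30 mm or the jar tipped over (distance of any of jar, hammer from where it was at the start of the episode above 0.03 m or angle between jar's own z axis and vertical above 0.5 rad).
It also fails if it takes over 72 s, if anything falls off the work surface, if the arm or the gripper's body presses on something with over 40 N, if the wrist force passes 120 N, or if a joint passes its speed limit or range.

## Robot

A 6-joint arm with a two-finger parallel gripper is mounted at the origin on the work surface. World frame = base frame: x ahead of the robot, y to its left, z up, the work surface at z = 0. Lengths are in m, angles in rad, forces in N, time in s.
With the tool pointing down it reaches from about 0.225 to 0.725 m from the base axis. Payload 3.1 kg.
Tool frame: the origin (TCP) lies midway between the tips of the shut fingers; the grasp point (between the pads) lies 19 mm behind it; z points along the fingers, y is the line along which they close (so a half turn about z gives the same grasp; the last joint's range is limited). The gripper opens to 85 mm and grips with 20 to 120 N. Pads are 22 mm wide; open, the fingers measure 114 mm over their backs; the gripper's body (76 mm by 85 mm) begins 54 mm behind the grasp point. The pads swing forward as they close: fully open they stand 13 mm farther back than shut.
Start: joints at [1.212, 0.048, 0.099, 1.622, 0, 1.443], TCP at [0.12, 0.511, 0.231] pointing down, gripper open.
Joint ranges: [-2.91, 2.91], [-0.99, 1.94], [-1.21, 1.42], [-2.12, 2.29], [-1.49, 1.47], [-3.14, 3.14]. Speed limits (rad/s): [2.79, 2.79, 3.14, 3.14, 3.14, 3.14].

## Interface

Orientations are given as a unit quaternion [w, x, y, z].
In Python, from rig import get_state, eyes, order gives the robot as it stands.
- The arm moves only by the shell command python3 -m inch 'ROWS' [FORCE]. ROWS is text: rows parted by semicolons, each of 7 numbers parted by spaces: the shift along the tool's x, y, z in m, then the turn, a rotation vector about the tool's x, y, z in rad, then the opening, from 0 (shut) to 1 (fully open). A call has 1 to 20 rows; each row shifts and turns the commanded pose from where the row before left it, along the tool's axes as they then stand; what a row does not reach is not made up. A row lasts 1/10 s, in which the tool goes at most 50 mm and 8.59 degrees, less where a joint would pass 70% of its speed; a pose out of reach is approached as far as the arm can. A call is refused whole if a number of a shift passes 0.05 or a number of a turn 0.15, either way. A call with a gripper value outside its range is refused whole. The fingers move at their own pace and stop on an object; FORCE is the grip in N (left out, the last holds). Time passes only in rows, so rows that do not move let the fingers close. It gives the time, the measured TCP pose, the force, the opening and the grip force at its end, in the units of the state.
- get_state(): the state, without advancing time (a new reading comes with each control period).
- eyes.read_camera(name): name is "scene" or "top"; returns the picture (400x640x3 uint8, red, green, blue); there is no depth.
- eyes.calibration(name): a dict with "fov_y" (degrees; the focal length in pixels is half the picture's height over the tangent of half this angle, whatever the lens; pixels are square), "cx", "cy" (the principal point, pixels), "extrinsics" (4x4, takes a point from world to camera coordinates). Camera axes: x right, y down, z forward; pixel columns grow to the right and rows downward; lengths in m; the calibration is good to about 2 mm. A picture is of the moment at which its call begins. calibration takes no time and is no camera call.
- order.finish_job(): hands the job in; it is judged then, once.
Trained networks look in the newest picture that a camera, given by its name, has taken for a name from the list of things; names that differ only in an ending like _2 or _b are one class to them, and where a whole thing is asked for, a point or a joint stands for the part that bears it (a point fixed in the world has none). Each returns a list of dicts, best first, with "p" (0 to 1); they miss things now and then, are a little off and sometimes report something else, mostly with a low value. They report only what shows in the picture. A call takes as long as a camera call. They do not tell look-alikes from the thing itself.
- eyes.spot_in(camera, label): "bbox" ([left, top, right, bottom] in pixels, round what is visible of it).
- eyes.mark_of(camera, label): "centre" ([row, column] in pixels: a listed point, or the origin of a listed thing).
The state is a dict: "time_s": time; "joints": joint angles; "joint_vel": joint speeds; "tau": joint torques, N m; "eef_pos": TCP position; "orientation": TCP orientation; "force": force on the tool from outside, world axes, zero at the start; "moment": the same for the moment, N m; "finger_gap": opening from 0.0 (shut) to 1.0 (fully open); "grasp_force": force on a finger pad.
Only numpy, scipy, OpenCV 4.12 (cv2) and the standard library are available. Lean on these libraries where they do the work, as an engineer would, in place of code of your own. Each camera call takes 0.05 s, during which the arm holds its last target. There are 200 camera calls.

## Working session

There is one attempt and no reset: what is moved stays moved. The work goes in short steps, Python scripts to look and compute and a shell command to move; the robot and the scene stay as the last step left them, time stands still between calls to the robot, and variables do not carry over. Pictures are saved under pics/ and viewed, at most 10 in all, crops included, and the job is handed in when it is done.

```bash
mkdir -p pics; ls; python3 - <<'E'
from rig import get_state, eyes, order
import cv2,numpy as np
np.set_printoptions(precision=4,suppress=True)
s=get_state();print(s)
for n in("scene","top"):
    im=eyes.read_camera(n);cv2.imwrite(f"pics/{n}0.png",im[:,:,::-1])
    print(n,eyes.calibration(n))
    for l in("wedge","bin","unit","foot","corner","block","stake","jar","hammer"):
        print(l,[(np.round(d["centre"],1).tolist(),round(d["p"],2)) for d in eyes.mark_of(n,l)[:4]])
E
```

```text
pics
{'time_s': 0.0, 'joints': array([ 1.2122,  0.0487,  0.0976,  1.622 , -0.    ,  1.443 ]), 'joint_vel': array([-0.0006, -0.0005,  0.0001, -0.0003,  0.0013, -0.    ]), 'tau': array([  0.0008, -33.8782,  32.0016,   0.0201,  -0.0002,   0.    ]), 'eef_pos': array([0.1199, 0.5105, 0.2301]), 'orientation': array([-0.0003,  0.1151,  0.9934, -0.0011]), 'force': array([ 1.1742, -0.0723, -0.4914]), 'moment': array([ 0.0037, -0.0544,  0.0147]), 'grasp_force': 0.0, 'finger_gap': 1.0000060055188122}
scene {'fov_y': 50.56511590488806, 'cx': 318.7284583312376, 'cy': 204.6855078527264, 'extrinsics': array([[-0.309 ,  0.951 , -0.007 ,  0.1888],
       [ 0.6513,  0.2063, -0.7302, -0.3447],
       [-0.693 , -0.2302, -0.6832,  1.8572],
       [ 0.    ,  0.    ,  0.    ,  1.    ]])}
wedge [([253.6, 238.1], 0.85), ([206.6, 263.9], 0.83), ([169.5, 287.0], 0.64), ([181.8, 325.2], 0.59)]
bin [([205.4, 268.3], 0.91)]
unit [([228.6, 369.3], 0.72)]
foot [([218.7, 397.8], 0.61)]
corner [([212.3, 398.1], 0.94)]
block [([205.5, 265.1], 0.73), ([226.8, 272.6], 0.71)]
stake [([205.0, 292.3], 0.56)]
jar [([226.8, 433.4], 0.61)]
hammer [([174.9, 222.4], 0.62)]
top {'fov_y': 42.0960462858821, 'cx': 329.1118896271822, 'cy': 199.74814440143277, 'extrinsics': array([[ 0.0299, -0.9995,  0.0119, -0.0327],
       [-0.9979, -0.0306, -0.0574,  0.5974],
       [ 0.0578, -0.0101, -0.9983,  1.3788],
       [ 0.    ,  0.    ,  0.    ,  1.    ]])}
wedge [([114.3, 389.9], 0.91), ([200.0, 395.3], 0.9), ([273.8, 339.2], 0.75), ([280.1, 397.1], 0.55)]
bin [([204.4, 392.7], 0.76), ([199.8, 259.9], 0.58)]
unit [([200.2, 260.6], 0.65)]
foot [([216.5, 228.3], 0.87)]
corner [([213.4, 221.4], 0.68)]
block [([169.5, 379.8], 0.86)]
stake [([206.8, 365.5], 0.56)]
jar [([223.1, 179.2], 0.66)]
hammer [([247.9, 481.9], 0.92)]
```

```bash
python3 - <<'E'
import cv2
a=cv2.imread("pics/top0.png")[80:330,140:540];cv2.imwrite("pics/top0c.png",cv2.resize(a,None,fx=2,fy=2,interpolation=cv2.INTER_CUBIC))
a=cv2.imread("pics/scene0.png")[130:290,200:480];cv2.imwrite("pics/scene0c.png",cv2.resize(a,None,fx=2.8,fy=2.8,interpolation=cv2.INTER_CUBIC))
E
```

```text
(no output)
```

View pics/top0c.png

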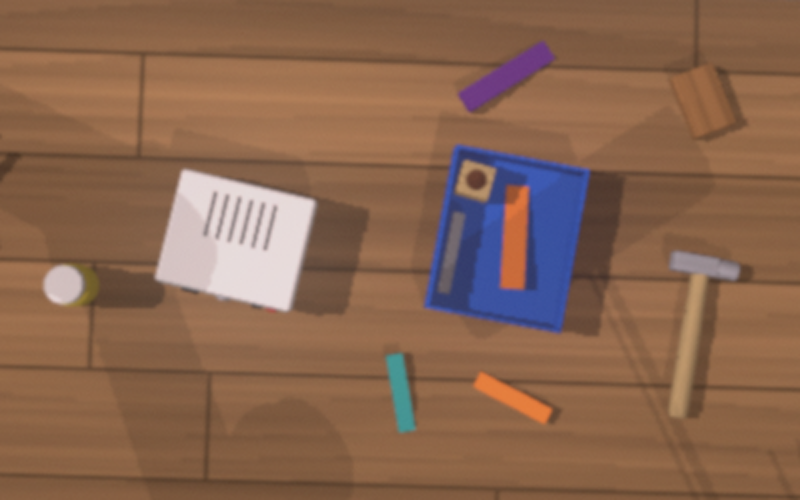

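View pics/scene0c.png

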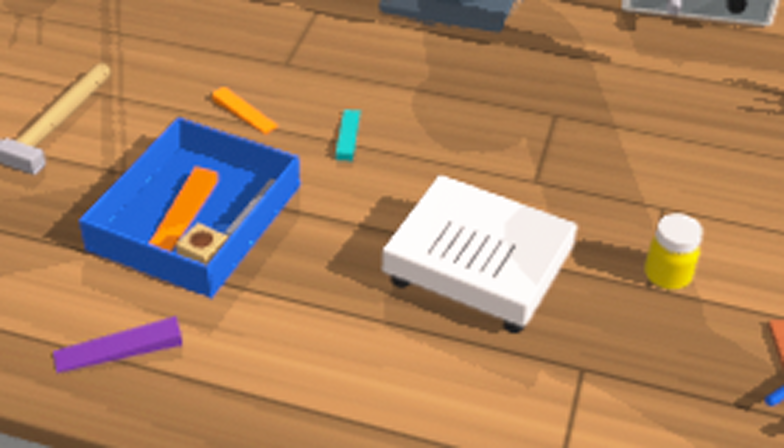

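The orange candidates are the large wedge in the bin (top view ≈ row 199, col 397) and the small one on the bench (≈ row 278, col 397). The larger one, in the bin, is the one meant. The purple and turquoise wedges are decoys. I'll fit poses by silhouette in both views and confirm with an enlarged crop.

```bash
cat > h.py <<'E'
import numpy as np,cv2
from rig import get_state,eyes,order
from scipy.optimize import minimize,least_squares
np.set_printoptions(precision=4,suppress=True)
CAL={n:eyes.calibration(n) for n in("scene","top")}
def K(n):
    c=CAL[n];f=200/np.tan(np.radians(c["fov_y"]/2));return np.array([[f,0,c["cx"]],[0,f,c["cy"]],[0,0,1]])
def proj(n,P):
    E=CAL[n]["extrinsics"];p=(K(n)@(E[:3,:3]@np.atleast_2d(P).T+E[:3,3:])).T;return p[:,:2]/p[:,2:]
def place(v,x,y,yaw,z=0):
    c,s=np.cos(yaw),np.sin(yaw);return v@np.array([[c,s,0],[-s,c,0],[0,0,1]])+[x,y,z]
WEDGE=np.array([[x,y,z] for x,t in((-.07,.017),(.07,.003)) for y in(-.015,.015) for z in(0,t)])
UNIT=np.array([[x,y,z] for x in(-.075,.075) for y in(-.09,.09) for z in(.022,.06)])
def box(lx,ly,h): return np.array([[x,y,z] for x in(-lx/2,lx/2) for y in(-ly/2,ly/2) for z in(0,h)])
def mask(im,kind,near=None):
    h=cv2.cvtColor(im,cv2.COLOR_RGB2HSV).astype(int);H,S,V=h[...,0],h[...,1],h[...,2]
    m={"orange":(H>3)&(H<19)&(S>185)&(V>110),"white":(S<45)&(V>130),"blue":(H>105)&(H<125)&(S>130)}[kind].astype(np.uint8)
    n,l,st,ce=cv2.connectedComponentsWithStats(m)
    if near is None:return m
    ok=[i for i in range(1,n) if st[i,4]>100]
    return (l==min(ok,key=lambda i:np.hypot(*(ce[i]-near)))).astype(np.uint8)
def sil(n,V,S=4):
    m=np.zeros((400*S,640*S),np.uint8);p=proj(n,V)
    cv2.fillConvexPoly(m,cv2.convexHull(np.round((p+.5)*S*16-8).astype(np.int32)),1,cv2.LINE_AA if 0 else 8,4);return m
def fit(model,masks,x0,free_z=False):
    big={n:cv2.resize(m,None,fx=4,fy=4,interpolation=cv2.INTER_NEAREST) for n,m in masks.items()}
    def cost(q):
        V=place(model,q[0],q[1],q[2]/5,q[3] if free_z else x0[3]);c=0
        for n,m in big.items():
            s=sil(n,V);c+=1-(s&m).sum()/(s|m).sum()
        return c
    q0=[x0[0],x0[1],x0[2]*5]+([x0[3]] if free_z else [])
    sim=np.array([q0]+[np.add(q0,.015*(np.arange(len(q0))==i)*(3 if i==2 else 1)) for i in range(len(q0))])
    r=minimize(cost,q0,method="Nelder-Mead",options=dict(initial_simplex=sim,xatol=1e-4,fatol=1e-4,maxiter=150))
    q=r.x.copy();q[2]/=5;return q,r.fun
def tri(pts):
    f=lambda P:np.concatenate([proj(n,P)[0]-p for n,p in pts.items()])
    return least_squares(f,[.4,0,.03]).x
E
python3 - <<'E'
from h import *
im={n:cv2.imread(f"pics/{n}0.png")[:,:,::-1].copy() for n in("scene","top")}
print("tri wedge",tri({"top":[395.3,200.],"scene":[263.9,206.6]}),"corner",tri({"top":[221.4,213.4],"scene":[398.1,212.3]}),"jar",tri({"top":[179.2,223.1],"scene":[433.4,226.8]}),"block",tri({"top":[379.8,169.5],"scene":[272.6,226.8]}))
mw={"top":mask(im["top"],"orange",(397,199)),"scene":mask(im["scene"],"orange",(267,204))}
mu={"top":mask(im["top"],"white",(258,200)),"scene":mask(im["scene"],"white",(370,219))}
print({n:(m.sum(),mu[n].sum()) for n,m in mw.items()})
x0=tri({"top":[395.3,200.],"scene":[263.9,206.6]})
for yaw in(0,np.pi):
    print("wedge top",yaw,fit(WEDGE,{"top":mw["top"]},[x0[0],x0[1],yaw,.005]), "both z",fit(WEDGE,mw,[x0[0],x0[1],yaw,.005],True))
c=tri({"top":[221.4,213.4],"scene":[398.1,212.3]})
for ns in(("top",),("top","scene")):
    q=fit(UNIT,{n:mu[n] for n in ns},[c[0]+.06,c[1]-.08,-.2,0]);print("unit",ns,q)
q=fit(UNIT,mu,[c[0]+.06,c[1]-.08,-.2,0],True)[0];print("unit freez",q)
print("bin",fit(box(.22,.18,.05),{"top":mask(im["top"],"blue",(393,200))},[x0[0],x0[1],-.15,0]))
a=im["top"][140:240,340:450];a=cv2.resize(a,None,fx=5,fy=5,interpolation=cv2.INTER_CUBIC)
b=im["scene"][160:250,220:320];b=cv2.resize(b,(300*5//3,500),interpolation=cv2.INTER_CUBIC)
a=cv2.resize(a,(300,500)) if 0 else cv2.resize(a,(500,455));b=b[:455,:290]
cv2.imwrite("pics/crop1.png",np.hstack([a,b])[:,:,::-1])
E
```

```text
tri wedge [ 0.605  -0.1979  0.0018] corner [0.5526 0.2595 0.061 ] jar [0.5246 0.3811 0.0047] block [ 0.6848 -0.1464 -0.0034]
{'top': (np.uint64(169), np.uint64(4049)), 'scene': (np.uint64(235), np.uint64(2251))}
wedge top 0 (array([ 0.605 , -0.1979,  0.    ]), np.float64(1.0)) both z (array([ 0.6045, -0.2001, -0.0156,  0.0026]), np.float64(1.2523420370739484))
wedge top 3.141592653589793 (array([ 0.605 , -0.1979,  3.1416]), np.float64(1.0)) both z (array([ 0.5983, -0.198 ,  3.1482,  0.0074]), np.float64(1.2190374331550802))
unit ('top',) (array([ 0.5905,  0.1724, -0.196 ]), np.float64(0.023959646910466592))
unit ('top', 'scene') (array([ 0.5896,  0.1719, -0.1882]), np.float64(0.09130941467833176))
unit freez [ 0.5902  0.1721 -0.1865  0.0021]
bin (array([ 0.6041, -0.1842, -0.1547]), np.float64(0.35730870881795906))
```

View pics/crop1.png

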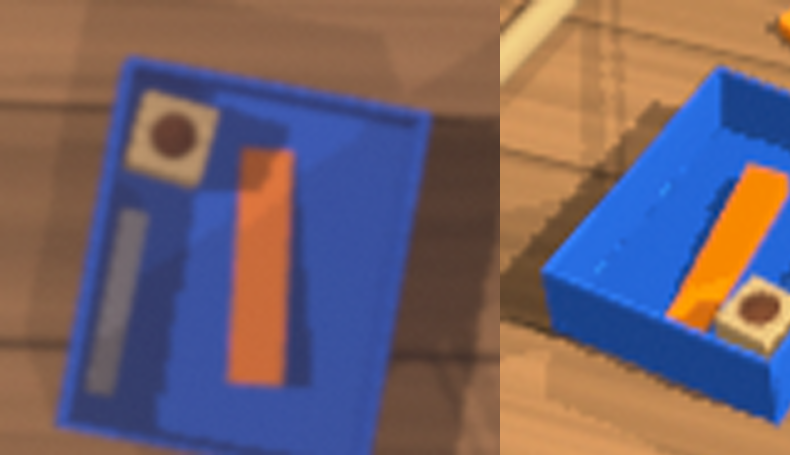

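The crop confirms the large orange wedge lying in the bin. Its shadow widens toward the robot side, so the head is at the -x end, clear of the block. I'll refit with a better mask.

```bash
python3 - <<'E'
from h import *
im={n:cv2.imread(f"pics/{n}0.png")[:,:,::-1].copy() for n in("scene","top")}
def om(n,near,S):
    h=cv2.cvtColor(im[n],cv2.COLOR_RGB2HSV).astype(int)
    m=((h[...,0]<20)&(h[...,1]>S)).astype(np.uint8)
    if n=="top":
        r=np.zeros_like(m);r[168:228,386:408]=1;m&=r
    k,l,st,ce=cv2.connectedComponentsWithStats(m);i=min([i for i in range(1,k) if st[i,4]>100],key=lambda i:np.hypot(*(ce[i]-near)));print(n,st[i],ce[i]);return (l==i).astype(np.uint8)
mw={"top":om("top",(397,199),110),"scene":om("scene",(264,204),185)}
for yaw in(-.04,np.pi-.04):
    for z in(.005,):
        print("top",fit(WEDGE,{"top":mw["top"]},[.605,-.198,yaw,z]))
    q=fit(WEDGE,mw,[.605,-.198,yaw,.005]);print("both",q)
    print("both z",fit(WEDGE,mw,[.605,-.198,yaw,.005],True))
mu={"top":mask(im["top"],"white",(258,200)),"scene":mask(im["scene"],"white",(370,219))}
h=cv2.cvtColor(im["scene"],cv2.COLOR_RGB2HSV).astype(int)
for t in((60,110),(30,150)):
  m=((h[...,1]<t[0])&(h[...,2]>t[1])).astype(np.uint8);m[:,:330]=0;m[:,412:]=0;m[:185]=0;m[250:]=0
  m=cv2.morphologyEx(m,cv2.MORPH_CLOSE,np.ones((5,5)));mu["scene"]=m
  mu["top"]=cv2.morphologyEx(mu["top"],cv2.MORPH_CLOSE,np.ones((7,7)))
  print("unit",fit(UNIT,{"top":mu["top"]},[.59,.172,-.19,0]),fit(UNIT,{"scene":mu["scene"]},[.59,.172,-.19,0]),fit(UNIT,mu,[.59,.172,-.19,0]))
mb=mask(im["top"],"blue",(393,200));ii=np.column_stack(np.nonzero(mb)[::-1]);f=np.zeros_like(mb);cv2.fillConvexPoly(f,cv2.convexHull(ii.astype(np.int32)),1)
print("bin",fit(box(.22,.18,.05),{"top":f},[.605,-.185,-.18,0]))
E
```

```text
top [391 173  13  51 562] [397.1335 198.3612]
scene [254 190  23  29 257] [265.5214 204.0389]
top (array([ 0.6095, -0.1985, -0.0351]), np.float64(0.08423304135261767))
both (array([ 0.6081, -0.1985, -0.0348]), np.float64(0.2719883290087701))
both z (array([ 0.6089, -0.1981, -0.0347,  0.007 ]), np.float64(0.27144372665878924))
top (array([ 0.6087, -0.1987,  3.1103]), np.float64(0.10034150261149055))
both (array([ 0.6046, -0.1985,  3.1316]), np.float64(0.35317887659174496))
both z (array([ 0.6042, -0.1968,  3.106 ,  0.0129]), np.float64(0.30132690471945645))
unit (array([ 0.5904,  0.1725, -0.2005]), np.float64(0.02313175372737364)) (array([ 0.586 ,  0.1722, -0.1897]), np.float64(0.039465023826448675)) (array([ 0.5898,  0.172 , -0.2019]), np.float64(0.07561670938286913))
unit (array([ 0.5904,  0.1725, -0.2005]), np.float64(0.02313175372737364)) (array([ 0.5848,  0.1712, -0.1957]), np.float64(0.06114090945121142)) (array([ 0.5898,  0.1722, -0.201 ]), np.float64(0.0991023570337517))
bin (array([ 0.6043, -0.1845, -0.1587]), np.float64(0.028471539152375658))
```

```bash
python3 -m inch '-.0325 -.0327 0 0 0 0 .7;-.0325 -.0327 0 0 0 0 .7;-.0325 -.0327 0 0 0 0 .7;-.0325 -.0327 0 0 0 0 .7;-.0325 -.0327 0 0 0 0 .7;-.0325 -.0327 0 0 0 0 .7;-.0325 -.0327 0 0 0 0 .7;-.0325 -.0327 0 0 0 0 .7;-.0325 -.0327 0 0 0 0 .7;-.0325 -.0327 0 0 0 0 .7;-.0325 -.0327 0 0 0 0 .7;-.0325 -.0327 0 0 0 0 .7;-.0325 -.0327 0 0 0 0 .7;-.0325 -.0327 0 0 0 0 .7;-.0325 -.0327 0 0 0 0 .7;-.0325 -.0327 0 0 0 0 .7;-.0325 -.0327 0 0 0 0 .7;-.0325 -.0327 0 0 0 0 .7;0 0 0 0 0 -.0975 .7;0 0 0 0 0 -.0975 .7'
python3 -m inch '0 0 0 0 0 0 .7;0 0 0 0 0 0 .7'
cat >> h.py <<'E'
def rel(tx,ty,tz,yaw):
    """shift in tool axes to world target and turn about tool z so that tool y is the y of a thing at yaw"""
    from scipy.spatial.transform import Rotation as R
    s=get_state();M=R.from_quat(np.roll(s["orientation"],-1)).as_matrix()
    cur=np.arctan2(M[1,1],M[0,1])-np.pi/2
    print("t",s["time_s"],"pos",s["eef_pos"],"toolz",M[:,2],"yaw",cur,"F",s["force"],"gap",s["finger_gap"],s["grasp_force"],"j",s["joints"])
    print("shift tool",M.T@(np.array([tx,ty,tz])-s["eef_pos"]),"turn z",-(yaw-cur))
E
python3 -c "
from h import *
rel(.554,-.196,.05,-.035)"
```

```text
time_s: 3.0
eef_pos: [0.5552, -0.1973, 0.2294]
orientation: [-0.001, 0.017, 1.0, 0.001]
force: [-0.5, 1.0, 0.2]
finger_gap: 0.698
grasp_force: 0.0
time_s: 3.2
eef_pos: [0.555, -0.1957, 0.2314]
orientation: [0.0, 0.019, 1.0, -0.0]
force: [0.0, 0.3, -0.2]
finger_gap: 0.7
grasp_force: 0.0
t 3.2 pos [ 0.555  -0.1957  0.2314] toolz [ 0.0001 -0.0001 -1.    ] yaw -0.03775186096419736 F [ 0.0064  0.3285 -0.2129] gap 0.7001348839952197 0.0 j [-0.453   0.2166  0.285   1.6392 -0.     -0.4152]
shift tool [ 0.001  -0.0003  0.1814] turn z -0.0027518609641973557
```

```bash
python3 -m inch '0 0 .04 0 0 0 .7;0 0 .04 0 0 0 .7;0 0 .04 0 0 0 .7;0 0 .04 0 0 0 .7;0 0 .03 0 0 0 .7;0 0 .015 0 0 0 .7;0 0 .008 0 0 0 .7;0 0 0 0 0 0 .7'
python3 - <<'E'
from h import *
a=eyes.read_camera("top")[120:280,320:480];b=eyes.read_camera("scene")[140:260,200:340]
cv2.imwrite("pics/g1.png",np.hstack([cv2.resize(a,(390,390),interpolation=2),cv2.resize(b,(400,390),interpolation=2)])[:,:,::-1])
E
```

```text
time_s: 4.0
eef_pos: [0.5549, -0.1955, 0.0183]
orientation: [-0.0, 0.018, 1.0, 0.0]
force: [0.1, 0.3, -0.4]
finger_gap: 0.701
grasp_force: 0.0
```

View pics/g1.png

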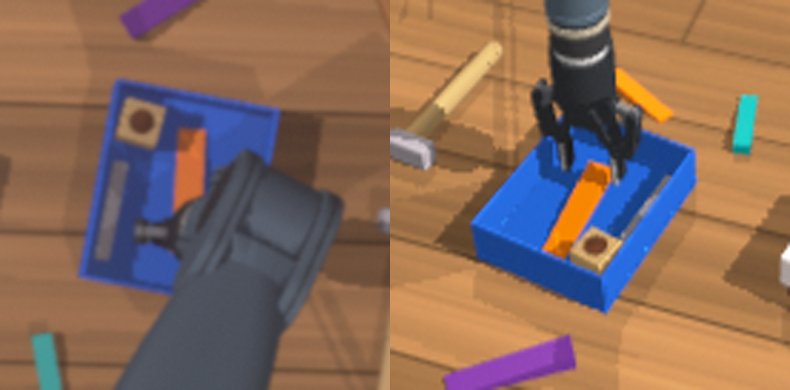

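```bash
python3 -m inch '0 0 .007 0 0 0 .7;0 0 .006 0 0 0 .6;0 0 0 0 0 0 .5;0 0 0 0 0 0 .4;0 0 0 0 0 0 .2;0 0 0 0 0 0 .1;0 0 0 0 0 0 .1;0 0 0 0 0 0 .1;0 0 0 0 0 0 .1' 40
```

```text
time_s: 5.0
eef_pos: [0.5551, -0.1958, 0.0055]
orientation: [0.0, 0.018, 1.0, -0.0]
force: [0.0, 0.5, 0.5]
finger_gap: 0.338
grasp_force: 40.4
```

```bash
python3 -m inch '0 0 -.01 0 0 0 .1;0 0 -.02 0 0 0 .1;0 0 -.03 0 0 0 .1;0 0 -.04 0 0 0 .1;0 0 -.04 0 0 0 .1;0 0 0 0 0 0 .1;0 0 0 0 0 .08 .1;0 0 0 0 0 .084 .1;0 0 0 0 0 0 .1'
python3 - <<'E'
from h import *
rel(.389,.286,.145,-.2)
a=eyes.read_camera("top")[120:280,320:480];b=eyes.read_camera("scene")[100:240,200:350]
cv2.imwrite("pics/g2.png",np.hstack([cv2.resize(a,(390,390),interpolation=2),cv2.resize(b,(400,390),interpolation=2)])[:,:,::-1])
E
```

```text
time_s: 5.9
eef_pos: [0.5547, -0.1956, 0.1452]
orientation: [-0.0, 0.1, 0.995, 0.0]
force: [-0.3, 0.6, -0.5]
finger_gap: 0.343
grasp_force: 40.3
t 5.9 pos [ 0.5547 -0.1956  0.1452] toolz [-0.0003  0.0002 -1.    ] yaw -0.19968701889689977 F [-0.2566  0.6188 -0.5313] gap 0.3433679934594176 40.3290157020092 j [-0.453   0.2102  0.1067  1.4676  0.     -0.2534]
shift tool [0.258  0.4392 0.0004] turn z 0.0003129811031002405
```

View pics/g2.png

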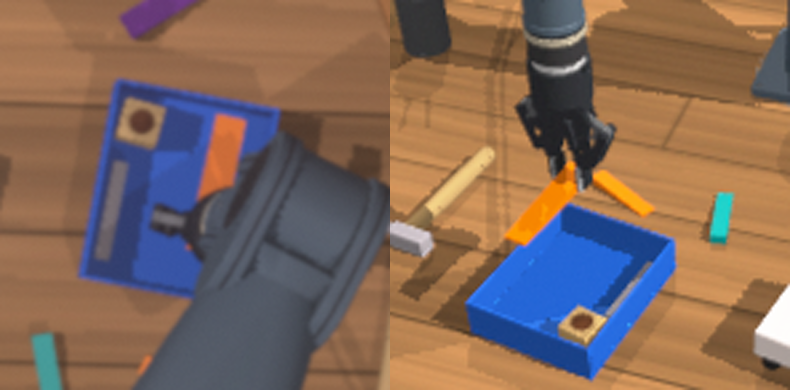

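The wedge is lifted clear and held level, and the block and stake are still in the bin. Next I carry it to the front of the unit.

```bash
python3 -m inch '.0235 .04 0 0 0 0 .1;.0235 .04 0 0 0 0 .1;.0235 .04 0 0 0 0 .1;.0235 .04 0 0 0 0 .1;.0235 .04 0 0 0 0 .1;.0235 .04 0 0 0 0 .1;.0235 .04 0 0 0 0 .1;.0235 .04 0 0 0 0 .1;.0235 .04 0 0 0 0 .1;.0235 .04 0 0 0 0 .1;.0235 .04 0 0 0 0 .1;0 0 .03 0 0 0 .1;0 0 .03 0 0 0 .1;0 0 .03 0 0 0 .1;0 0 0 0 0 0 .1;0 0 0 0 0 0 .1'
python3 - <<'E'
from h import *
rel(.389,.286,.001,-.2)
a=eyes.read_camera("top");b=eyes.read_camera("scene")
cv2.imwrite("pics/top3.png",a[:,:,::-1]);cv2.imwrite("pics/scene3.png",b[:,:,::-1])
for n in("top","scene"):
    print(n,[(np.round(d["centre"],1).tolist(),round(d["p"],2)) for d in eyes.mark_of(n,"wedge")[:3]],[(np.round(d["centre"],1).tolist(),round(d["p"],2)) for d in eyes.mark_of(n,"foot")[:2]],[(np.round(d["centre"],1).tolist(),round(d["p"],2)) for d in eyes.mark_of(n,"corner")[:2]])
a=a[120:280,180:340];b=b[130:250,300:440]
cv2.imwrite("pics/g3.png",np.hstack([cv2.resize(a,(390,390),interpolation=2),cv2.resize(b,(400,390),interpolation=2)])[:,:,::-1])
E
```

```text
time_s: 7.6
eef_pos: [0.3883, 0.2865, 0.0551]
orientation: [-0.001, 0.099, 0.995, -0.0]
force: [-0.6, -0.9, -0.2]
finger_gap: 0.346
grasp_force: 40.3
t 7.6 pos [0.3883 0.2865 0.0551] toolz [-0.0016 -0.0008 -1.    ] yaw -0.19910595492685745 F [-0.5608 -0.9448 -0.1964] gap 0.34579234013727694 40.32166466116905 j [ 0.4965 -0.0237 -0.3255  1.2708  0.      0.6956]
shift tool [-0.0009 -0.0002  0.0541] turn z 0.0008940450731425575
top [([258.1, 215.2], 0.86), ([116.0, 391.1], 0.82), ([280.6, 394.7], 0.7)] [([218.1, 231.0], 0.56)] [([215.9, 224.7], 0.94), ([216.6, 229.4], 0.36)]
scene [([190.6, 410.2], 0.71), ([256.1, 240.7], 0.58), ([177.4, 325.0], 0.55)] [([219.3, 395.7], 0.79)] [([212.7, 398.3], 0.72)]
```

View pics/g3.png

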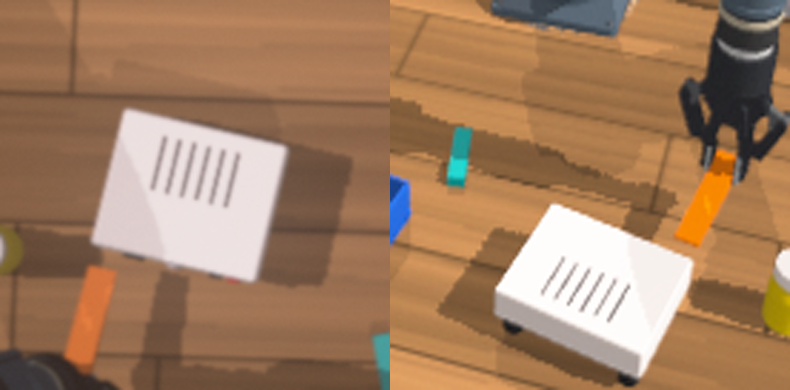

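```bash
python3 - <<'E'
from h import *
im=cv2.imread("pics/top3.png")[:,:,::-1].copy();h=cv2.cvtColor(im,cv2.COLOR_RGB2HSV).astype(int)
m=((h[...,0]<14)&(h[...,1]>150)&(h[...,2]>150)).astype(np.uint8);m[:,:200]=0;m[:,235:]=0;m[:225]=0;m[275:]=0
p=np.array([.3883,.2865]);u=np.array([np.cos(.199),-np.sin(.199)])
for off in(.055,):
    c=p+off*u
    s=cv2.resize(sil("top",place(WEDGE,c[0],c[1],-.199,.0546)),(640,400),interpolation=cv2.INTER_AREA)
    S=sil("top",place(WEDGE,c[0],c[1],-.199,.0546))
    for r in range(226,270,4):
        x=np.nonzero(m[r])[0];X=np.nonzero(S[4*r+2])[0]/4
        print(r,(x.min(),x.max()+1,x.mean()+.5) if len(x) else None,(X.min(),X.max(),X.mean()) if len(X) else None)
q=place(np.array([[-.057,.072,.022],[-.057,.072,.06]]),.590,.1724,-.2);print(q,proj("top",q),proj("scene",q))
im0=cv2.imread("pics/top3.png")[:,:,::-1].copy();mu=cv2.morphologyEx(mask(im0,"white",(258,200)),cv2.MORPH_CLOSE,np.ones((7,7)))
print(fit(UNIT,{"top":mu},[.59,.172,-.19,0]))
E
```

```text
226 None None
230 (np.int64(216), np.int64(225), np.float64(220.5)) (np.float64(216.0), np.float64(226.75), np.float64(221.375))
234 (np.int64(215), np.int64(227), np.float64(221.0)) (np.float64(214.75), np.float64(227.25), np.float64(221.0))
238 (np.int64(214), np.int64(227), np.float64(220.5)) (np.float64(213.75), np.float64(226.25), np.float64(220.0))
242 (np.int64(213), np.int64(225), np.float64(219.0)) (np.float64(212.75), np.float64(225.25), np.float64(219.0))
246 (np.int64(211), np.int64(224), np.float64(217.5)) (np.float64(211.75), np.float64(224.25), np.float64(218.0))
250 (np.int64(210), np.int64(223), np.float64(216.5)) (np.float64(210.5), np.float64(223.25), np.float64(216.875))
254 (np.int64(209), np.int64(222), np.float64(215.5)) (np.float64(209.5), np.float64(222.25), np.float64(215.875))
258 (np.int64(208), np.int64(221), np.float64(214.5)) (np.float64(208.5), np.float64(221.25), np.float64(214.875))
262 (np.int64(207), np.int64(220), np.float64(213.5)) (np.float64(207.5), np.float64(220.25), np.float64(213.875))
266 (np.int64(207), np.int64(219), np.float64(213.0)) (np.float64(206.25), np.float64(219.25), np.float64(212.75))
[[0.5484 0.2543 0.022 ]
 [0.5484 0.2543 0.06  ]] [[227.7912 215.1606]
 [225.1141 214.7529]] [[397.4683 219.4232]
 [398.8706 211.1712]]
(array([ 0.5905,  0.1725, -0.2021]), np.float64(0.02251595259799455))
```

```bash
python3 -m inch '0 0 .02 0 0 0 .1;0 0 .02 0 0 0 .1;0 0 .008 0 0 0 .1;0 0 .003 0 0 0 .1;0 0 .001 0 0 0 .1;0 0 .001 0 0 0 .1;0 0 .001 0 0 0 .1;0 0 0 0 0 0 .1'; python3 -c "
from h import *
rel(.389,.286,.0,-.201)"
```

```text
time_s: 8.8
eef_pos: [0.3894, 0.2871, 0.0019]
orientation: [0.0, 0.1, 0.995, 0.0]
force: [-0.2, 0.4, -0.5]
finger_gap: 0.345
grasp_force: 40.4
t 8.8 pos [0.3894 0.2871 0.0019] toolz [ 0.0009  0.0005 -1.    ] yaw -0.19977606503059575 F [-0.2304  0.3988 -0.5401] gap 0.34450897638907835 40.35887807607651 j [ 0.4965  0.0205 -0.3922  1.157   0.      0.6963]
shift tool [ 0.0001 -0.0011  0.0019] turn z 0.0012239349694042612
```

```bash
for i in 1; do python3 -m inch '0 0 .0006 0 0 0 .1;0 0 .0005 0 0 0 .1;0 0 0 0 0 0 .1;0 0 0 0 0 0 .1'; done;  python3 -m inch '0 0 .0005 0 0 0 .1;0 0 0 0 0 0 .1;0 0 0 0 0 0 .1'
```

```text
time_s: 9.2
eef_pos: [0.3891, 0.2869, 0.0004]
orientation: [0.0, 0.1, 0.995, 0.0]
force: [0.6, 0.2, -0.3]
finger_gap: 0.34
grasp_force: 40.5
time_s: 9.5
eef_pos: [0.3891, 0.2869, 0.0004]
orientation: [0.0, 0.1, 0.995, 0.0]
force: [-1.1, -0.8, 5.3]
finger_gap: 0.34
grasp_force: 41.0
```

```bash
python3 -m inch '0 0 -.0004 0 0 0 .1;-.01 0 0 0 0 0 .1;-.01 0 0 0 0 0 .1;-.01 0 0 0 0 0 .1;-.008 0 0 0 0 0 .1;0 0 0 0 0 0 .1;0 0 0 0 0 0 .1'; python3 -m inch '-.003 0 0 0 0 0 .1;-.003 0 0 0 0 0 .1;0 0 0 0 0 0 .1'; python3 -m inch '-.003 0 0 0 0 0 .1;-.003 0 0 0 0 0 .1;0 0 0 0 0 0 .1'; python3 -c "
from h import *
rel(.5484,.2543,.0,-.201)"
```

```text
time_s: 10.2
eef_pos: [0.4275, 0.2794, 0.0004]
orientation: [0.001, 0.1, 0.995, 0.0]
force: [3.0, 0.2, 2.3]
finger_gap: 0.337
grasp_force: 40.7
time_s: 10.5
eef_pos: [0.4309, 0.2785, 0.0004]
orientation: [-0.001, 0.099, 0.995, 0.0]
force: [-2.8, 1.3, 6.2]
finger_gap: 0.342
grasp_force: 41.1
time_s: 10.8
eef_pos: [0.4367, 0.2773, 0.0004]
orientation: [-0.001, 0.099, 0.995, 0.0]
force: [-3.6, 1.4, 5.8]
finger_gap: 0.342
grasp_force: 41.1
t 10.8 pos [0.4367 0.2773 0.0004] toolz [-0.0022  0.0009 -1.    ] yaw -0.19897047726771966 F [-3.5826  1.4435  5.7712] gap 0.3417606723684641 41.10763639211655 j [ 0.435   0.1101 -0.301   1.1613  0.0018  0.634 ]
shift tool [-0.114  -0.0005  0.0001] turn z 0.0020295227322803533
```

```bash
python3 -m inch '0 0 -.0006 0 0 0 .1;0 0 0 0 0 0 .1;0 0 0 0 0 0 .1'; python3 -m inch '-.002 0 0 0 0 0 .1;-.002 0 0 0 0 0 .1;0 0 0 0 0 0 .1';  python3 -m inch '-.002 0 0 0 0 0 .1;-.002 0 0 0 0 0 .1;0 0 0 0 0 0 .1'
```

```text
time_s: 11.1
eef_pos: [0.4372, 0.277, 0.0004]
orientation: [-0.001, 0.1, 0.995, 0.0]
force: [-1.5, 1.2, 3.2]
finger_gap: 0.336
grasp_force: 40.7
time_s: 11.4
eef_pos: [0.4423, 0.2757, 0.0004]
orientation: [0.0, 0.1, 0.995, -0.0]
force: [-0.5, 0.0, 0.5]
finger_gap: 0.343
grasp_force: 40.5
time_s: 11.7
eef_pos: [0.4463, 0.275, 0.0004]
orientation: [0.0, 0.1, 0.995, -0.0]
force: [0.4, 0.8, -0.7]
finger_gap: 0.335
grasp_force: 40.4
```

```bash
for k in 1; do python3 -m inch '-.002 0 0 0 0 0 .1;-.002 0 0 0 0 0 .1;0 0 0 0 0 0 .1' | sed -n '2p;4p'; python3 -m inch '-.002 0 0 0 0 0 .1;-.002 0 0 0 0 0 .1;0 0 0 0 0 0 .1'| sed -n '2p;4p'; python3 -m inch '-.002 0 0 0 0 0 .1;-.002 0 0 0 0 0 .1;0 0 0 0 0 0 .1'| sed -n '2p;4p'; done
```

```text
eef_pos: [0.45, 0.2743, 0.0006]
force: [-0.1, -0.2, -0.0]
eef_pos: [0.454, 0.2737, 0.0007]
force: [-0.3, 0.4, -1.7]
eef_pos: [0.4579, 0.2729, 0.0008]
force: [-0.4, 0.5, -0.8]
```

```bash
python3 -m inch '-.0015 0 0 0 0 0 .1;-.0015 0 0 0 0 0 .1;0 0 0 0 0 0 .1' | sed -n '2p;4p'; python3 -m inch '-.0015 0 0 0 0 0 .1;-.0015 0 0 0 0 0 .1;0 0 0 0 0 0 .1' | sed -n '2p;4p'; python3 -m inch '-.0015 0 0 0 0 0 .1;-.0015 0 0 0 0 0 .1;0 0 0 0 0 0 .1' | sed -n '2p;4p'
```

```text
eef_pos: [0.4607, 0.2723, 0.0008]
force: [0.2, -0.2, -0.8]
eef_pos: [0.4637, 0.2717, 0.0008]
force: [-0.1, -0.6, 0.2]
eef_pos: [0.4666, 0.2711, 0.0008]
force: [-0.5, 0.1, -0.5]
```

```bash
python3 -m inch '-.0015 0 0 0 0 0 .1;-.0015 0 0 0 0 0 .1;0 0 0 0 0 0 .1' | sed -n '2p;4p'; python3 -m inch '-.0015 0 0 0 0 0 .1;-.0015 0 0 0 0 0 .1;0 0 0 0 0 0 .1' | sed -n '2p;4p'
```

```text
eef_pos: [0.4696, 0.2705, 0.0008]
force: [-0.4, -0.7, 0.2]
eef_pos: [0.4725, 0.2699, 0.0008]
force: [-0.1, 0.3, -0.4]
```

```bash
python3 -m inch '-.0015 0 0 0 0 0 .1;-.0015 0 0 0 0 0 .1;0 0 0 0 0 0 .1' | sed -n '2p;4p'; python3 -m inch '-.0015 0 0 0 0 0 .1;-.0015 0 0 0 0 0 .1;0 0 0 0 0 0 .1' | sed -n '2p;4p'
```

```text
eef_pos: [0.4755, 0.2693, 0.0008]
force: [-0.2, 0.0, -0.1]
eef_pos: [0.4784, 0.2687, 0.0008]
force: [-0.1, 0.2, -0.8]
```

```bash
python3 -m inch '-.0015 0 0 0 0 0 .1;-.0015 0 0 0 0 0 .1;0 0 0 0 0 0 .1' | sed -n '2p;4p'; python3 -m inch '-.0015 0 0 0 0 0 .1;-.0015 0 0 0 0 0 .1;0 0 0 0 0 0 .1' | sed -n '2p;4p'
```

```text
eef_pos: [0.4813, 0.2681, 0.0007]
force: [0.1, 0.1, 0.2]
eef_pos: [0.4843, 0.2675, 0.0008]
force: [0.2, 0.2, -0.7]
```

```bash
python3 -m inch '-.0015 0 0 0 0 0 .1;-.0015 0 0 0 0 0 .1;0 0 0 0 0 0 .1' | sed -n '2p;4p'; python3 -m inch '-.0015 0 0 0 0 0 .1;-.0015 0 0 0 0 0 .1;0 0 0 0 0 0 .1' | sed -n '2p;4p'
```

```text
eef_pos: [0.4872, 0.2669, 0.0008]
force: [0.7, 1.5, -0.3]
eef_pos: [0.4899, 0.2663, 0.0006]
force: [0.1, -0.9, -1.3]
```

```bash
python3 -m inch '-.0015 0 0 0 0 0 .1;-.0015 0 0 0 0 0 .1;0 0 0 0 0 0 .1' | sed -n '2p;4p'; python3 - <<'E'
from h import *
rel(.5484,.2543,.0,-.201)
a=eyes.read_camera("top");b=eyes.read_camera("scene")
mu=cv2.morphologyEx(mask(a,"white",(258,200)),cv2.MORPH_CLOSE,np.ones((7,7)));print(fit(UNIT,{"top":mu},[.59,.172,-.19,0]))
a=a[140:270,180:310];b=b[160:250,330:435]
cv2.imwrite("pics/g4.png",np.hstack([cv2.resize(a,(390,390),interpolation=2),cv2.resize(b,(400,390),interpolation=2)])[:,:,::-1])
E
```

```text
eef_pos: [0.4919, 0.2659, 0.0004]
force: [-3.5, 0.9, -0.7]
t 16.2 pos [0.4919 0.2659 0.0004] toolz [-0.0021  0.0002 -1.    ] yaw -0.19949417350458276 F [-3.4595  0.9049 -0.6556] gap 0.3422440407210464 40.42600750923157 j [ 0.375   0.2141 -0.1832  1.1754  0.001   0.5745]
shift tool [-0.0577 -0.0001  0.0003] turn z 0.0015058264954172507
(array([ 0.5906,  0.1726, -0.2025]), np.float64(0.021601790254076048))
```

View pics/g4.png

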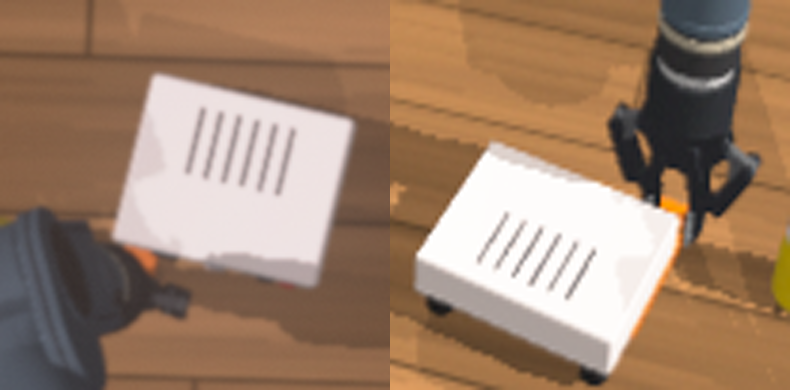

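Contact: the push force has reached 3.6 N, the foot sits at about x≈+3 mm on the wedge, and the unit hasn't moved. I'll push slightly further.

```bash
python3 -m inch '-.0007 0 0 0 0 0 .1;0 0 0 0 0 0 .1;0 0 0 0 0 0 .1' | sed -n '2p;4p';python3 -m inch '0 0 0 0 0 0 .1' | sed -n '2p;4p'
```

```text
eef_pos: [0.4923, 0.2658, 0.0004]
force: [-5.0, 0.5, 1.2]
eef_pos: [0.4923, 0.2658, 0.0005]
force: [-6.0, 1.5, 0.3]
```

```bash
python3 -m inch '0 0 0 0 0 0 .38;0 0 0 0 0 0 .45;0 0 0 0 0 0 .6;0 0 0 0 0 0 .6;0 0 0 0 0 0 .6;0 0 0 0 0 0 .6;0 0 0 0 0 0 .6'; python3 -m inch '0 0 -.005 0 0 0 .6;0 0 -.02 0 0 0 .6;0 0 -.04 0 0 0 .6;0 0 -.04 0 0 0 .6;0 0 -.02 0 0 0 0;0 0 0 0 0 0 0;0 0 0 0 0 0 0'; python3 - <<'E'
from h import *
rel(.5484,.2543,.08,-.201)
b=eyes.read_camera("scene");a=eyes.read_camera("top")
mu=cv2.morphologyEx(mask(a,"white",(258,200)),cv2.MORPH_CLOSE,np.ones((7,7)));print(fit(UNIT,{"top":mu},[.59,.172,-.19,0]))
a=a[140:270,180:310];b=b[160:250,330:435]
cv2.imwrite("pics/g5.png",np.hstack([cv2.resize(a,(390,390),interpolation=2),cv2.resize(b,(400,390),interpolation=2)])[:,:,::-1])
E
```

```text
time_s: 17.4
eef_pos: [0.4935, 0.2656, 0.0007]
orientation: [0.0, 0.1, 0.995, -0.0]
force: [0.6, -0.1, 1.0]
finger_gap: 0.597
grasp_force: 0.0
time_s: 18.1
eef_pos: [0.4938, 0.2657, 0.1261]
orientation: [0.001, 0.1, 0.995, 0.0]
force: [0.5, 0.2, -0.6]
finger_gap: 0.095
grasp_force: 0.0
t 18.1 pos [0.4938 0.2657 0.1261] toolz [ 0.0011  0.0004 -1.    ] yaw -0.19980851595246896 F [ 0.5461  0.2097 -0.5721] gap 0.09490186391931703 0.0 j [ 0.3741  0.1413 -0.0096  1.4187 -0.      0.5739]
shift tool [-0.0557 -0.0004  0.0461] turn z 0.001191484047531055
(array([ 0.5904,  0.1724, -0.2002]), np.float64(0.02451836220376813))
```

View pics/g5.png

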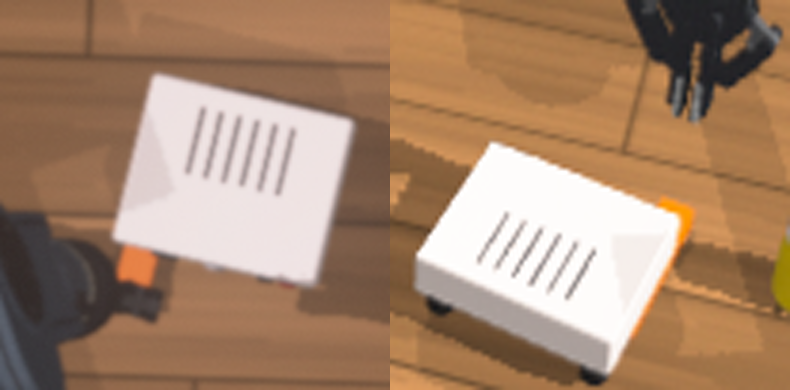

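The wedge stays in place under the foot and the unit is unmoved. Next is the press.

```bash
python3 -m inch '-.028 0 0 0 0 0 0;-.0277 0 0 0 0 0 0;0 0 .03 0 0 0 0;0 0 .02 0 0 0 0;0 0 .008 0 0 0 0;0 0 0 0 0 0 0;0 0 0 0 0 0 0'; python3 -m inch '0 0 .003 0 0 0 0;0 0 .002 0 0 0 0;0 0 0 0 0 0 0' | sed -n '2p;4p'
```

```text
time_s: 18.9
eef_pos: [0.5478, 0.2546, 0.0676]
orientation: [-0.0, 0.1, 0.995, -0.0]
force: [-0.8, 0.6, 1.4]
finger_gap: 0.004
grasp_force: 0.0
eef_pos: [0.5484, 0.2547, 0.0633]
force: [-0.6, 0.0, -0.5]
```

```bash
python3 -m inch '0 0 .002 0 0 0 0;0 0 0 0 0 0 0;0 0 0 0 0 0 0' | sed -n '2p;4p'; python3 -m inch '0 0 .001 0 0 0 0;0 0 0 0 0 0 0' | sed -n '2p;4p'; python3 -m inch '0 0 .0005 0 0 0 0;0 0 0 0 0 0 0' | sed -n '2p;4p'
```

```text
eef_pos: [0.548, 0.2546, 0.0607]
force: [-0.4, 0.1, -0.3]
eef_pos: [0.5483, 0.2546, 0.0601]
force: [0.4, 0.3, 1.8]
eef_pos: [0.5483, 0.2546, 0.0601]
force: [-0.8, -1.0, 4.6]
```

Contact. Stiffness is about 6–7 N/mm, so I'll go 1.1 mm further.

```bash
python3 -m inch '0 0 .0006 0 0 0 0;0 0 0 0 0 0 0' | sed -n '2p;4p'; python3 -m inch '0 0 .0005 0 0 0 0;0 0 0 0 0 0 0;0 0 0 0 0 0 0' | sed -n '2p;4p'
```

```text
eef_pos: [0.5483, 0.2547, 0.0601]
force: [-2.9, -0.7, 7.3]
eef_pos: [0.5483, 0.2547, 0.0601]
force: [-3.9, -1.3, 8.0]
```

```bash
python3 -m inch '.0004 0 .0006 0 0 0 0;0 0 0 0 0 0 0;0 0 0 0 0 0 0' | sed -n '2p;4p'
```

```text
eef_pos: [0.5483, 0.2547, 0.06]
force: [-2.9, -2.3, 10.9]
```

```bash
python3 -m inch '.0002 0 .0003 0 0 0 0;0 0 0 0 0 0 0;0 0 0 0 0 0 0;0 0 0 0 0 0 0;0 0 0 0 0 0 0;0 0 0 0 0 0 0' | sed -n '2p;4p'
python3 -m inch '0 0 -.002 0 0 0 0;0 0 -.005 0 0 0 0;0 0 -.03 0 0 0 0;0 0 -.05 0 0 0 0;0 0 -.05 0 0 0 0;.045 0 0 0 0 0 0;.045 0 0 0 0 0 0;0 0 0 0 0 0 0;0 0 0 0 0 0 0'
python3 - <<'E'
from h import *
b=eyes.read_camera("scene");a=eyes.read_camera("top")
mu=cv2.morphologyEx(mask(a,"white",(258,200)),cv2.MORPH_CLOSE,np.ones((7,7)));print(fit(UNIT,{"top":mu},[.59,.172,-.19,0]))
a=a[140:270,180:310];b=b[160:250,330:435]
cv2.imwrite("pics/g6.png",np.hstack([cv2.resize(a,(390,390),interpolation=2),cv2.resize(b,(400,390),interpolation=2)])[:,:,::-1])
E
```

```text
eef_pos: [0.5483, 0.2547, 0.06]
force: [-2.7, -2.1, 11.2]
time_s: 22.2
eef_pos: [0.4584, 0.2728, 0.1936]
orientation: [-0.0, 0.099, 0.995, -0.0]
force: [0.4, 0.1, 0.7]
finger_gap: 0.001
grasp_force: 0.0
(array([ 0.5904,  0.1724, -0.1999]), np.float64(0.02509983752676248))
```

View pics/g6.png

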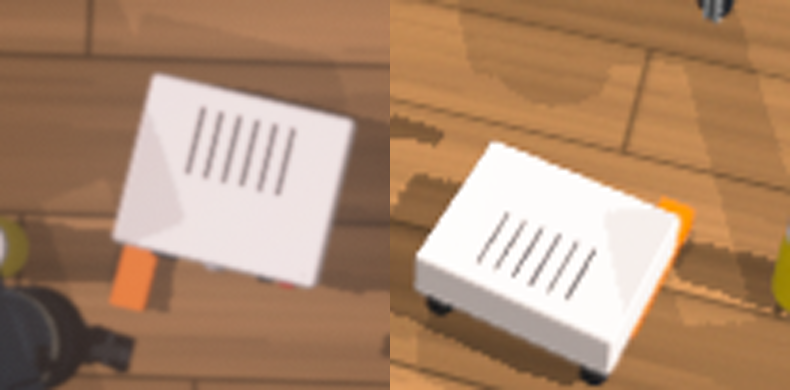

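The wedge is seated, the unit hasn't shifted, the press held about 11 N with no give, and the arm is clear.

```bash
python3 -c "
from rig import order
print(order.finish_job())"
```

```text
the job is handed in; nothing more can be done
None
```

I wedged the orange wedge under the short front-left foot at about 5.5 N of push and let go. The unit then took about 11 N on its top over that foot with no give and no visible shift. I handed the job in at about 22 s on the robot's clock, and no verdict came back.

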